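# Closing the noodle counter

## Task

Close the noodle counter for the day: pull the spice drawer out to its stop, stand every tin from the grey mat upright in it, blue lids in the left (blue-lined) bay and red lids in the right (red-lined) bay, then push the drawer fully shut. Only after that, spin the sign half a turn on its pivot so that its red face, square with its foot, looks to the guests' side, the side with the brass bar. Leave the jar, the bowl and the pink basket alone.

Things in the scene. Friction and masses are not known exactly. Their poses are not given: they have to be found in the camera images.
- drawer (a joint): How far the drawer is pulled out, in m: 0 shut, 0.18 at its stop. It slides straight along its own -x (towards the robot when the box is not turned); friction about 1.5 N.
- handle (a point): Middle of the drawer's steel bar handle, which moves with the drawer: a horizontal round bar 10 mm thick, 110 mm long along its y, 74 mm above the worktop, 42 mm out from the drawer's front. Axes: the drawer's; -x is the way the drawer opens, +y its left seen from the robot.
- left_bay (a point): Centre of the floor of the drawer's left bay (lined blue), 17 mm above the worktop, moving with the drawer, same axes as handle. Inside it is 190 mm long in x and 127 mm wide in y; its side walls and the divider rise 43 mm above its floor (5 mm thick), the drawer's front 75 mm. With the drawer at its stop, the part of the bay with x below 80 mm stands clear of the box.
- right_bay (a point): Centre of the floor of the right bay (lined red), same sizes and axes as left_bay, beyond the divider at -y.
- cabinet: Fixed wooden box that houses the drawer: 240 mm (x) by 300 mm (y) by 100 mm high, origin at the centre of its underside, front at x = -120 mm, front towards -x.
- sign (a joint): Angle of the two-sided sign on its upright pivot, in rad, positive anticlockwise seen from above. At 0 the green face points along the stand's +x (the side with the brass bar), at +3.14 or -3.14 the red face does. It turns either way as far as 3.7 rad, with light friction (0.04 N m), and stays where it is left.
- sign_top (a point): Middle of the sign's top edge, on the pivot axis, 175 mm above the worktop; turns with the sign. The sign is an upright plate 12 mm thick (its x), 110 mm wide (its y) and 100 mm high, green face on its +x, red face on its -x; its bottom edge is 75 mm above the worktop.
- stand: Fixed dark steel foot of the sign, 75 mm (x) by 130 mm (y) by 14 mm high with a post, origin at the centre of its underside under the pivot. A brass bar lies on it along its +x edge: the guests' side.
- mat: Fixed grey drying mat 300 mm (x) by 240 mm (y) by 3 mm, origin at the centre of its underside.
- blue1_mid (a point): Centre (half-way up) of a blue-lidded spice tin: an upright steel cylinder 44 mm in diameter and 46 mm high with a blue lid, about 0.1 kg; its z axis is the tin's axis. It starts on the grey mat and belongs in the left bay of the drawer. May be absent.
- blue2_mid (a point): Centre (half-way up) of a blue-lidded spice tin: an upright steel cylinder 44 mm in diameter and 46 mm high with a blue lid, about 0.1 kg; its z axis is the tin's axis. It starts on the grey mat and belongs in the left bay of the drawer. May be absent.
- blue3_mid (a point): Centre (half-way up) of a blue-lidded spice tin: an upright steel cylinder 44 mm in diameter and 46 mm high with a blue lid, about 0.1 kg; its z axis is the tin's axis. It starts on the grey mat and belongs in the left bay of the drawer. May be absent.
- red1_mid (a point): Centre (half-way up) of a red-lidded spice tin: an upright steel cylinder 44 mm in diameter and 46 mm high with a red lid, about 0.1 kg; its z axis is the tin's axis. It starts on the grey mat and belongs in the right bay of the drawer. May be absent.
- red2_mid (a point): Centre (half-way up) of a red-lidded spice tin: an upright steel cylinder 44 mm in diameter and 46 mm high with a red lid, about 0.1 kg; its z axis is the tin's axis. It starts on the grey mat and belongs in the right bay of the drawer. May be absent.
- jar: Glass jar with red screw-top lid, 84 mm in diameter, 120 mm high, origin at the centre of its underside. Leave alone.
- bowl: White melamine bowl, 120 mm across, 55 mm high, origin at the centre of its underside. Leave alone.
- basket: Pink plastic basket 160 by 200 by 80 mm, origin at the centre of its underside. Leave alone.
Mind the look-alikes: they are no part of the job. Leave any green or orange look-alike of the part that bears red2_mid alone. What is shaped like the part that bears blue1_mid but black or turquoise is not meant.

How it is judged:
By the outcome, as a careful person would: the job done as asked, in the order asked, and still so for the second after the job is handed in, with the robot touching nothing.
Of blue1, blue2, blue3, red1, red2 only 3 to 5 are there at a start; the rules pass over those that are not, and their reading is None.
At some moment in a run one of blue1, blue2, blue3, red1, red2 may be knocked a few centimetres aside while the robot is not near it.
It also fails if it takes over 210 s, if anything falls off the work surface, if the arm or the gripper's body presses on something with over 40 N, if the wrist force passes 120 N, or if a joint passes its speed limit or range.

## Robot

A 7-joint arm with a two-finger parallel gripper is mounted at the origin on the work surface. World frame = base frame: x ahead of the robot, y to its left, z up, the work surface at z = 0. Lengths are in mm, angles in rad, forces in N, time in s.
With the tool pointing down it reaches from about 350 to 900 mm from the base axis. Payload 8.1 kg.
Tool frame: the origin (TCP) lies on the mounting face of the last link; the fingertips stand 173 mm ahead of it and the grasp point (between the pads) lies 155 mm ahead of it; z points along the fingers, y is the line along which they close (so a half turn about z gives the same grasp; the last joint's range is limited). The gripper opens to 85 mm and grips with 20 to 120 N. Pads are 22 mm wide; open, the fingers measure 114 mm over their backs; the gripper's body (76 mm by 85 mm) begins 54 mm behind the grasp point. The pads swing forward as they close: fully open they stand 13 mm farther back than shut.
Start: joints at [1.221, 0.434, 0.025, 1.573, -0.012, 1.134, -0.075], TCP at [152.664, -606.075, 404.723] pointing down, gripper open.
Joint ranges: [-2.62, 2.62], [-0.44, 2.09], [-1.27, 1.32], [0.08, 2.57], [-1.32, 4.46], [0.12, 2], [-2.74, 2.74]. Speed limits (rad/s): [2.22, 2.22, 3.01, 3.01, 3.14, 3.14, 3.14].

## Interface

Orientations are given as a rotation vector (axis times angle).
In Python, from station import r gives the robot as it stands.
- The arm moves only by the tool carry_out, never from a script. Its argument "targets" is a list of rows, each a list of 3 entries, a list of its own where there are three numbers: the shift along the tool's x, y, z as a fraction of full scale, then the turn, a rotation vector about the tool's x, y, z as a fraction of full scale, then the opening, from -1 (shut) to 1 (fully open). In form: [[[tx, ty, tz], [ax, ay, az], hand], ...]. A call has 1 to 8 rows; each row shifts and turns the commanded pose from where the row before left it, along the tool's axes as they then stand; what a row does not reach is not made up. Full scale, the value 1, is 60 mm for a shift and 6 degrees for a turn. A row lasts 1/8 s, in which the tool goes at most 62.5 mm and 10.7 degrees, less where a joint would pass 70% of its speed; a pose out of reach is approached as far as the arm can. A call with a number of a shift or a turn outside -1 to 1 is refused whole. A call with a gripper value outside its range is refused whole. The fingers move at their own pace and stop on an object; "force" is the grip in N (left out, the last holds). Time passes only in rows, so rows that do not move let the fingers close. It gives the time, the measured TCP pose, the force, the opening and the grip force at its end, in the units of the state.
- r.state(): the state, without advancing time (a new reading comes with each control period).
- r.capture(name): name is "side" or "top" or "wrist"; returns the picture (480x640x3 uint8, red, green, blue); there is no depth.
- r.get_calibration(name): a dict with "fx", "fy", "cx", "cy" (pixels), "k1" (the pictures are not rectified: a ray, as slopes to the right and down, at radius r is drawn at 1 + k1 r^2 times it, then the intrinsics apply), "position" and "rotation" of the camera in the world; the wrist camera has in their place "tool_from_camera" (4x4, takes a point from camera to tool coordinates, whose origin is the TCP and whose axes are the flange's). Camera axes: x right, y up, looking along -z (the intrinsics and any distortion apply to the point x, -y, -z); pixel columns grow to the right and rows downward; lengths in mm; the calibration is good to about 2 mm. A picture is of the moment at which its call begins: read the wrist's pose just before it. get_calibration takes no time and is no camera call.
- r.sign_off(): hands the job in; it is judged then, once.
The state is a dict: "clock": time; "joint_positions": joint angles; "joint_vel": joint speeds; "joint_torque": joint torques, N m; "ee_pos": TCP position; "tcp_rot": TCP orientation; "contact_force": force on the tool from outside, world axes, zero at the start; "torque": the same for the moment, N m; "gripper_width": opening from 0.0 (shut) to 1.0 (fully open); "grasp_force": force on a finger pad.
Only numpy, scipy, OpenCV 4.12 (cv2) and the standard library are available. Lean on these libraries where they do the work, as an engineer would, in place of code of your own. Each camera call takes 0.05 s, during which the arm holds its last target. There are 200 camera calls.

## Working session

There is one attempt and no reset: what is moved stays moved. The work goes in short steps, Python scripts to look and compute and a tool call to move; the robot and the scene stay as the last step left them, time stands still between calls to the robot, and variables do not carry over. Pictures are saved under pics/ and viewed, at most 14 in all, crops included, and the job is handed in when it is done.

Besides the shell and the picture viewer there is one more tool, called after "Request:" as name([rows], argument=value, ...), one row to a line, values as JSON. carry_out: Moves the arm, as the interface text tells. Shift numbers are shares of 60 mm and turn numbers shares of 6 degrees, none past 1 either way. Its arguments: {"type":"object","properties":{"targets":{"type":"array"},"force":{"type":"number"}},"required":["targets"]}

```bash
ls; mkdir -p pics; cat > h.py <<'E'
import numpy as np, cv2
from scipy.spatial.transform import Rotation as R
from station import r
def cam(n):
    c=r.get_calibration(n)
    if 'tool_from_camera' in c:
        s=r.state(); T=np.eye(4); T[:3,:3]=R.from_rotvec(s['tcp_rot']).as_matrix(); T[:3,3]=s['ee_pos']
        T=T@np.array(c['tool_from_camera']); return c,T[:3,:3],T[:3,3]
    Q=np.array(c['rotation'],float)
    Q=Q if Q.shape==(3,3) else R.from_rotvec(Q).as_matrix()
    return c,Q,np.array(c['position'],float)
def pix2w(cm,uv,z):
    c,Q,p=cm
    uv=np.atleast_2d(uv).astype(float)
    K=np.array([[c['fx'],0,c['cx']],[0,c['fy'],c['cy']],[0,0,1.]])
    n=cv2.undistortPoints(uv[:,None],K,np.array([c['k1'],0,0,0.]))[:,0]
    d=np.c_[n[:,0],-n[:,1],-np.ones(len(n))]@Q.T
    z=np.broadcast_to(z,len(n))
    return p+d*((z-p[2])/d[:,2])[:,None]
def w2pix(cm,P):
    c,Q,p=cm; q=(np.atleast_2d(P)-p)@Q; n=np.c_[q[:,0],-q[:,1]]/-q[:,2:]
    n=n*(1+c['k1']*(n**2).sum(1,keepdims=True)); return n*[c['fx'],c['fy']]+[c['cx'],c['cy']]
def save(n,f,crop=None,s=1):
    im=r.capture(n)[:,:,::-1]
    if crop: x0,y0,x1,y1=crop; im=im[y0:y1,x0:x1]
    cv2.imwrite('pics/'+f,cv2.resize(im,None,fx=s,fy=s,interpolation=cv2.INTER_CUBIC)); 
E
python3 - <<'E'
from h import *
np.set_printoptions(precision=3,suppress=True)
s=r.state(); print(s)
for n in ('top','side','wrist'): print(r.get_calibration(n))
save('top','top0.png'); save('side','side0.png')
E
```

```text
pics
{'clock': 0.0, 'joint_positions': array([ 1.221,  0.435,  0.025,  1.574, -0.012,  1.134, -0.075]), 'joint_vel': array([ 0.   ,  0.002,  0.001, -0.002, -0.001,  0.   , -0.   ]), 'joint_torque': array([  0.001, -67.048,   1.025, -31.622,   0.016,   0.013,   0.   ]), 'ee_pos': array([ 152.584, -605.847,  403.915]), 'tcp_rot': array([-3.116, -0.386,  0.001]), 'contact_force': array([ 0.119, -1.16 , -0.062]), 'torque': array([-0.013, -0.01 , -0.007]), 'grasp_force': 0.0, 'gripper_width': 0.9990462944971221}
{'fx': 433.1503282446828, 'fy': 433.1503282446828, 'cx': 315.5631785650271, 'cy': 243.49781385730338, 'k1': -0.024517534859043698, 'position': array([ 464.748,  -54.421, 1329.752]), 'rotation': array([ 0.085, -0.101, -1.547])}
{'fx': 590.8786947041518, 'fy': 590.8786947041518, 'cx': 316.0415318756349, 'cy': 230.8640594563869, 'k1': -0.16675672441293013, 'position': array([  171.954, -1142.075,   967.314]), 'rotation': array([ 0.934, -0.193, -0.321])}
{'fx': 377.7239684095085, 'fy': 377.7239684095085, 'cx': 322.5291027899291, 'cy': 237.93651762232014, 'k1': -0.03183295167335898, 'tool_from_camera': array([[-0.   ,  0.962,  0.271, 68.479],
       [ 1.   ,  0.   , -0.001,  1.058],
       [-0.001,  0.271, -0.962, 31.026],
       [ 0.   ,  0.   ,  0.   ,  1.   ]])}
```

View pics/top0.png

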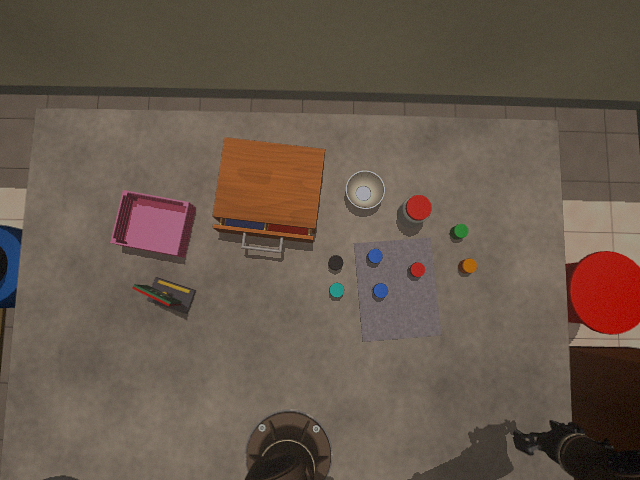

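View pics/side0.png

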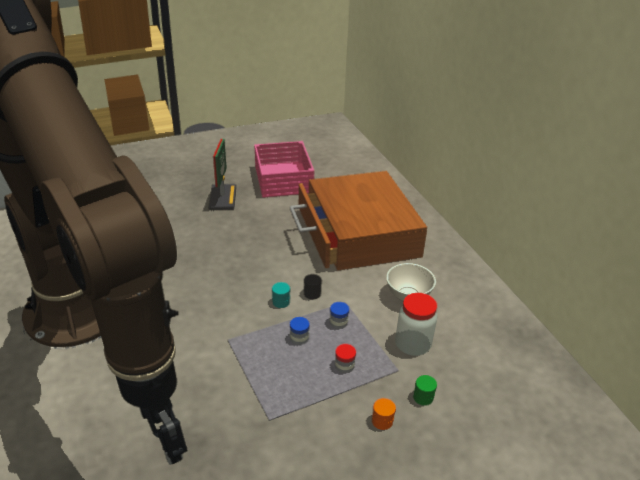

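Top view: the tins on the mat are blue at (375,257) and (380,291), red at (417,270). The black (336,263), turquoise (337,290), green (460,231), orange (469,266) cylinders and the red jar lid (418,208) are off the mat, so they are look-alikes and not meant. The drawer handle is at ~(263,238–253) and the sign at ~(165,293). I'll confirm this in an enlarged crop.

```bash
python3 - <<'E'
from h import *
np.set_printoptions(precision=1,suppress=True)
im=r.capture('top')[:,:,::-1]
cv2.imwrite('pics/crop1.png',cv2.resize(im[200:325,320:480],None,fx=4.6,fy=4.6,interpolation=cv2.INTER_CUBIC))
cv2.imwrite('pics/crop2.png',cv2.resize(im[210:320,120:330],None,fx=3.8,fy=3.8,interpolation=cv2.INTER_CUBIC))
c=cam('top')
print(pix2w(c,[[375,257],[380,291],[417,270],[336,263],[337,290]],49))
print(pix2w(c,[[242,234],[284,238],[244,247],[283,254],[263,250]],74))
E
```

```text
[[ 581.2 -243.6   49. ]
 [ 480.9 -258.9   49. ]
 [ 545.1 -368.8   49. ]
 [ 560.8 -127.9   49. ]
 [ 481.3 -132.    49. ]]
[[637.9 149.8  74. ]
 [628.8  26.7  74. ]
 [599.8 142.4  74. ]
 [581.8  28.2  74. ]
 [592.2  86.8  74. ]]
```

View pics/crop1.png

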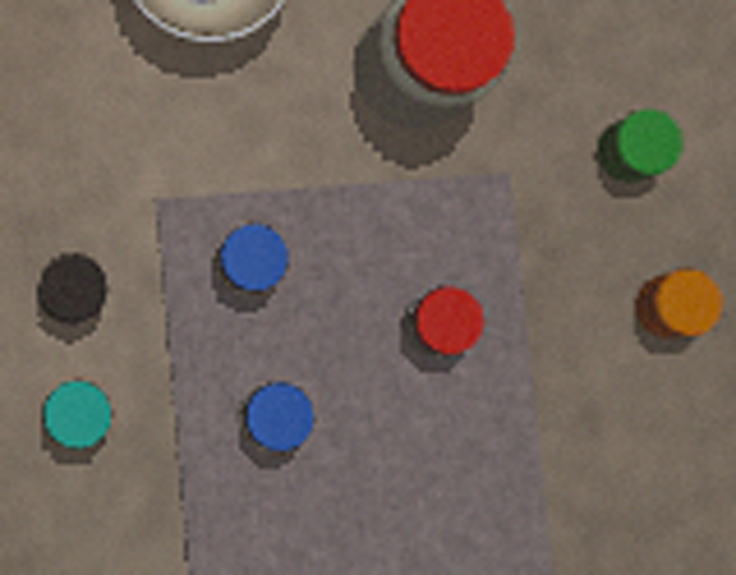

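View pics/crop2.png

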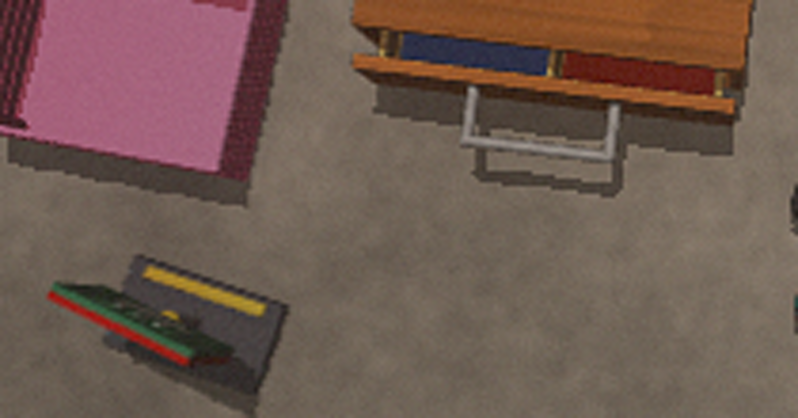

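The crop confirms three tins on the mat: two blue and one red. The handle bar runs (465,142)–(612,154) in crop 2. The sign's green face currently looks towards the brass bar, which runs (145,270)–(263,310).

```bash
python3 - <<'E'
from h import *
np.set_printoptions(precision=1,suppress=True)
c=cam('top')
k2=lambda L:np.array(L)/3.8+[120,210]
an=lambda a,b:np.degrees(np.arctan2(*(b-a)[[1,0]]))
H=pix2w(c,k2([[465,142],[612,154]]),74); print('bar',H,H.mean(0),an(*H[::-1]))
C=pix2w(c,[[226,138],[325,149],[318,232],[216,219]],100); print('cab',C,an(C[1],C[0]),an(C[2],C[3]),an(C[2],C[1]))
S=pix2w(c,k2([[50,287],[190,361]]),175); print('sign',S,S.mean(0),an(*S[::-1]))
B=pix2w(c,k2([[145,270],[263,310]]),18); print('brass',B,B.mean(0),an(*B[::-1]))
F=pix2w(c,k2([[138,257],[286,305],[257,391]]),14); print('foot',F,an(F[1],F[0]),an(F[2],F[1]),(F[0]+F[2])/2)
T=pix2w(c,np.array([[254,257],[280,416],[450,320]])/4.6+[320,200],49); print('tins',T)
print(R.from_rotvec(r.state()['tcp_rot']).as_matrix())
E
```

```text
bar [[598.6 147.1  74. ]
 [591.9  34.2  74. ]] [595.2  90.6  74. ] 86.57509232084001
cab [[918.6 204.6 100. ]
 [891.9 -87.6 100. ]
 [645.  -71.9 100. ]
 [676.2 222.  100. ]] 84.78873126788942 83.94039283433673 -3.620420884494303
sign [[479.6 416.7 175. ]
 [430.7 315.7 175. ]] [455.2 366.2 175. ] 64.1621514253735
brass [[496.8 406.   18. ]
 [467.4 310.5  18. ]] [482.1 358.2  18. ] 72.87279646445226
foot [[507.1 413.6  14. ]
 [471.7 293.6  14. ]
 [403.7 313.   14. ]] 73.59419236844536 -15.928935595311737 [455.4 363.3  14. ]
tins [[ 584.6 -244.2   49. ]
 [ 482.7 -261.4   49. ]
 [ 546.5 -371.3   49. ]]
[[ 1.   0.2 -0. ]
 [ 0.2 -1.   0. ]
 [-0.  -0.  -1. ]]
```

Request:
carry_out([
  [[0,0,0],[0,0,-1],1],
  [[0,0,0],[0,0,-1],1],
  [[0,0,0],[0,0,-1],1],
  [[0,0,0],[0,0,-1],1],
  [[0,0,0],[0,0,-1],1],
  [[0,0,0],[0,0,-1],1],
  [[0,0,0],[0,0,-1],1],
  [[0,0,0],[0,0,-1],1],
])

```text
clock: 1.15
ee_pos: [152.6, -606.0, 404.4]
tcp_rot: [-2.688, -1.625, -0.0]
contact_force: [-0.6, -0.3, 0.3]
gripper_width: 1.004
grasp_force: 0.0
```

Request:
carry_out([
  [[0,0,0],[0,0,-1],1],
  [[0,0,0],[0,0,-1],1],
  [[0,0,0],[0,0,-1],1],
  [[0,0,0],[0,0,-0.83],1],
  [[0,0,0],[0,0,0],1],
])

```text
clock: 1.78
ee_pos: [152.5, -606.0, 404.4]
tcp_rot: [-2.315, -2.124, -0.001]
contact_force: [-0.6, 0.3, -0.3]
gripper_width: 0.999
grasp_force: 0.0
```

```bash
cat >> h.py <<'E'
def go(x,y,z,yaw=None):
    "print shift in tool axes (units of 60 mm) and turn (units of 6 deg) to TCP target"
    s=r.state(); M=R.from_rotvec(s['tcp_rot']).as_matrix()
    psi=np.degrees(np.arctan2(M[1,0],M[0,0]))
    d=M.T@(np.array([x,y,z])-s['ee_pos'])/60
    print('t%.2f'%s['clock'],'at',s['ee_pos'].round(1),'psi %.1f'%psi,'tilt',(M[:,2]).round(3),'shift',d.round(3),
      'turn',None if yaw is None else round(-((yaw-psi+180)%360-180)/6,2),'j7 %.2f'%s['joint_positions'][6],'F',s['contact_force'].round(1),'w %.2f'%s['gripper_width'])
E
python3 -c "
from h import *
go(575,92,404,85)"
```

```text
t1.77 at [ 152.5 -606.   404.4] psi 85.1 tilt [-0.     0.001 -1.   ] shift [12.196  6.017  0.013] turn 0.01 j7 1.05 F [-0.6  0.3 -0.3] w 1.00
```

Request:
carry_out([
  [[0.87,0.43,0],[0,0,0],1],
  [[0.87,0.43,0],[0,0,0],1],
  [[0.87,0.43,0],[0,0,0],1],
  [[0.87,0.43,0],[0,0,0],1],
  [[0.87,0.43,0],[0,0,0],1],
  [[0.87,0.43,0],[0,0,0],1],
  [[0.87,0.43,0],[0,0,0],1],
  [[0.87,0.43,0],[0,0,0],1],
])

```text
clock: 2.78
ee_pos: [394.5, -205.9, 404.9]
tcp_rot: [2.317, 2.121, 0.0]
contact_force: [0.7, -0.8, 0.8]
gripper_width: 1.001
grasp_force: 0.0
```

Request:
carry_out([
  [[0.87,0.43,0],[0,0,0],-0.3],
  [[0.87,0.43,0],[0,0,0],-0.3],
  [[0.87,0.43,0],[0,0,0],-0.3],
  [[0.87,0.43,0],[0,0,0],-0.3],
  [[0.87,0.43,0],[0,0,0],-0.3],
  [[0.87,0.43,0],[0,0,0],-0.3],
  [[0,0,0],[0,0,0],-0.3],
  [[0,0,0],[0,0,0],-0.3],
])

```text
clock: 3.78
ee_pos: [574.7, 91.2, 404.2]
tcp_rot: [-2.315, -2.123, 0.002]
contact_force: [-0.3, 0.5, -0.4]
gripper_width: 0.354
grasp_force: 0.0
```

```bash
python3 -c "
from h import *
go(595,91,304,85)
c=cam('wrist'); save('wrist','w1.png'); print(w2pix(c,[[595,91,74],[598.6,147,74],[592,34,74]]))"
```

```text
t3.77 at [574.7  91.2 404.2] psi 85.1 tilt [-0.001 -0.001 -1.   ] shift [0.027 0.34  1.67 ] turn 0.01 j7 -0.59 F [-0.3  0.5 -0.4] w 0.35
[[347.70582701 215.45634419]
 [347.37687414 144.29511744]
 [348.73650151 280.98829115]]
```

View pics/w1.png

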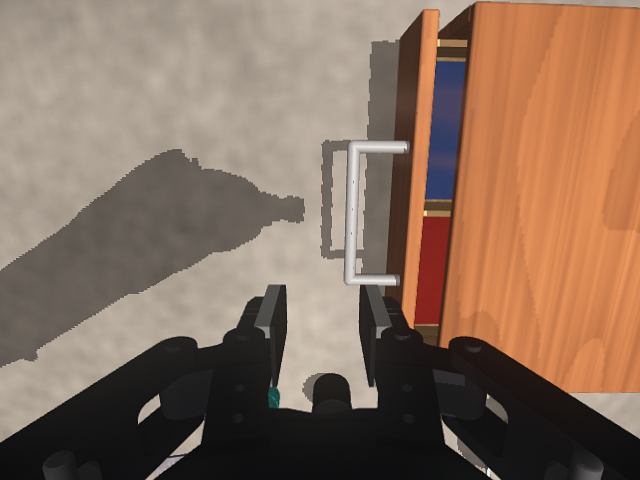

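The bar runs (354,146) to (350,280) in the wrist picture, close to the prediction, and there is room for a finger between it and the front.

```bash
python3 -c "
from h import *
c=cam('wrist'); P=pix2w(c,[[354,146],[350,280]],74); d=P[0]-P[1]; print(P,P.mean(0),np.degrees(np.arctan2(d[1],d[0])))
# drawer front top edge z=92, blue/red; cabinet top edge z=100
P=pix2w(c,[[437,10],[413,380]],92);d=P[0]-P[1]; print(P,np.degrees(np.arctan2(d[1],d[0])))
P=pix2w(c,[[475,3],[439,390]],100);d=P[0]-P[1]; print(P,np.degrees(np.arctan2(d[1],d[0])))
m=pix2w(c,[[352,213]],74)[0]; go(m[0],m[1],229)"
```

```text
[[603.6868828  144.27162735  74.        ]
 [593.09317887  33.73210098  74.        ]] [598.39003083  89.00186416  74.        ] 84.5257009457865
[[663.65165544 229.3244009   92.        ]
 [640.96126579 -57.49969058  92.        ]] 85.47680372676244
[[686.11357971 229.58488852 100.        ]
 [661.39280106 -63.63891457 100.        ]] 85.18096839873242
t3.83 at [574.6  90.3 404.4] psi 85.0 tilt [-0.001 -0.001 -1.   ] shift [0.061 0.399 2.923] turn None j7 -0.59 F [ 0.  -0.6 -0.1] w 0.35
```

Request:
carry_out([
  [[0.06,0.4,0.5],[0,0,0],-0.3],
  [[0,0,0.5],[0,0,0],-0.3],
  [[0,0,0.5],[0,0,0],-0.3],
  [[0,0,0.4],[0,0,0],-0.3],
  [[0,0,0.35],[0,0,0],-0.3],
  [[0,0,0.35],[0,0,0],-0.3],
  [[0,0,0.3],[0,0,0],-0.3],
  [[0,0,0],[0,0,0],-0.3],
])

```text
clock: 4.82
ee_pos: [598.4, 91.6, 229.6]
tcp_rot: [-2.315, -2.122, 0.004]
contact_force: [-0.5, 0.2, 0.1]
gripper_width: 0.351
grasp_force: 0.0
```

Request:
carry_out([
  [[0,0,0],[0,0,0],-1],
  [[0,0,0],[0,0,0],-1],
  [[0,0,0],[0,0,0],-1],
  [[0,0,0],[0,0,0],-1],
], force=40)

```text
clock: 5.32
ee_pos: [599.2, 92.7, 231.5]
tcp_rot: [2.314, 2.124, 0.001]
contact_force: [-1.7, -1.3, 6.1]
gripper_width: 0.094
grasp_force: 39.5
```

Request:
carry_out([
  [[0,-0.3,0],[0,0,0],-1],
  [[0,-0.4,0],[0,0,0],-1],
  [[0,-0.4,0],[0,0,0],-1],
  [[0,-0.4,0],[0,0,0],-1],
  [[0,-0.4,0],[0,0,0],-1],
  [[0,-0.3,0],[0,0,0],-1],
  [[0,-0.1,0],[0,0,0],-1],
  [[0,0,0],[0,0,0],-1],
])

```text
clock: 6.32
ee_pos: [461.9, 105.8, 231.4]
tcp_rot: [-2.313, -2.126, -0.004]
contact_force: [-0.7, 6.4, 6.9]
gripper_width: 0.098
grasp_force: 40.4
```

Request:
carry_out([
  [[0,-0.1,0],[0,0,0],-1],
  [[0,-0.1,0],[0,0,0],-1],
  [[0,0,0],[0,0,0],-1],
])

```text
clock: 6.7
ee_pos: [450.4, 106.9, 231.4]
tcp_rot: [-2.313, -2.126, -0.005]
contact_force: [-1.0, 6.0, 7.1]
gripper_width: 0.103
grasp_force: 40.4
```

Still free; continue in small steps until the force rises.

Request:
carry_out([
  [[0,-0.1,0],[0,0,0],-1],
  [[0,-0.1,0],[0,0,0],-1],
  [[0,0,0],[0,0,0],-1],
])

```text
clock: 7.08
ee_pos: [438.5, 108.0, 231.4]
tcp_rot: [-2.313, -2.126, -0.005]
contact_force: [-1.1, 6.4, 7.0]
gripper_width: 0.096
grasp_force: 40.4
```

Request:
carry_out([
  [[0,-0.07,0],[0,0,0],-1],
  [[0,-0.07,0],[0,0,0],-1],
  [[0,0,0],[0,0,0],-1],
])

```text
clock: 7.45
ee_pos: [436.1, 107.6, 231.8]
tcp_rot: [2.313, 2.118, 0.021]
contact_force: [30.2, 1.6, -27.1]
gripper_width: 0.097
grasp_force: 38.9
```

Request:
carry_out([
  [[0,0.08,0],[0,0,0],-1],
  [[0,0,0],[0,0,0],-0.3],
  [[0,0,0],[0,0,0],-0.3],
  [[0,0,-0.2],[0,0,0],-0.3],
  [[0,0,-0.6],[0,0,0],-0.3],
  [[0,0,-0.8],[0,0,0],-0.3],
  [[0,0,-0.8],[0,0,0],-0.3],
  [[0,0,-0.6],[0,0,0],1],
])

```text
clock: 8.45
ee_pos: [433.4, 107.2, 413.4]
tcp_rot: [2.313, 2.125, 0.002]
contact_force: [0.1, 0.1, -0.2]
gripper_width: 0.55
grasp_force: 0.0
```

```bash
python3 -c "
from h import *
save('top','top1.png',(150,130,470,340),2.5)
save('wrist','w2.png')"
```

```text
(no output)
```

View pics/top1.png

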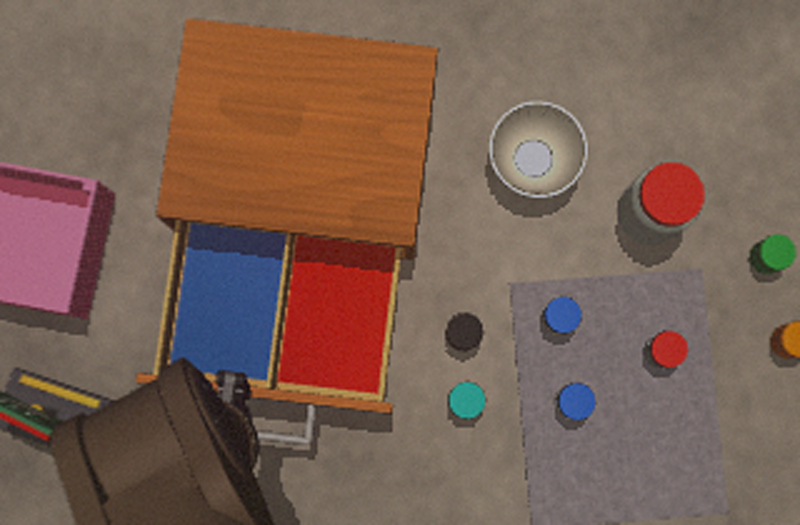

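The drawer is out to its stop and both bays are visible. Tins unmoved: blue at crop (563,314) and (576,400), red at (669,349). Divider runs (292,235) to (275,388).

```bash
python3 -c "
from h import *
np.set_printoptions(precision=1,suppress=True)
c=cam('top')
P=pix2w(c,np.array([[275,388],[292,235],[176,360],[381,395]])/2.5+[150,130],[60,60,60,60]);print(P)
F=pix2w(c,np.array([[280,390],[380,396],[172,362]])/2.5+[150,130],17);print('floor',F)
u=np.array([.9962,-.0872]);v=np.array([.0872,.9962]);h=np.array([436.5,103.1])
for t in P[:,:2]: print((t-h)@u,(t-h)@v)
for t in F[:,:2]: print((t-h)@u,(t-h)@v)
go(482.7,-261.4,404)
"
```

```text
[[490.3  93.5  60. ]
 [671.4  79.8  60. ]
 [520.4 210.4  60. ]
 [484.8 -30.3  60. ]]
floor [[488.9  92.4  17. ]
 [484.3 -28.3  17. ]
 [519.8 224.1  17. ]]
54.46129347146226 -4.89227570338689
236.02361582278155 -2.7327666728055724
74.22773193706392 114.17269909531248
59.79314826564138 -128.70315269423392
53.158105160027 -6.11087569328556
59.076426906256685 -126.76593983071551
72.40045914244548 127.75553321281076
t8.55 at [434.3 107.8 414.9] psi 85.1 tilt [ 0.  0. -1.] shift [-6.1  1.3  0.2] turn None j7 -0.61 F [-0.2  0.4 -0.1] w 0.72
```

Request:
carry_out([
  [[-0.76,0.16,0],[0,0,0],1],
  [[-0.76,0.16,0],[0,0,0],1],
  [[-0.76,0.16,0],[0,0,0],1],
  [[-0.76,0.16,0],[0,0,0],1],
  [[-0.76,0.16,0],[0,0,0],1],
  [[-0.76,0.16,0],[0,0,0],1],
  [[-0.76,0.16,0],[0,0,0],1],
  [[-0.76,0.16,0],[0,0,0],1],
])

```text
clock: 9.55
ee_pos: [479.0, -264.3, 410.5]
tcp_rot: [-2.313, -2.125, 0.001]
contact_force: [1.6, -0.1, 0.2]
gripper_width: 0.999
grasp_force: 0.0
```

Request:
carry_out([
  [[0,0,0.4],[0,0,0],1],
  [[0,0,0.8],[0,0,0],1],
  [[0,0,0.6],[0,0,0],1],
  [[0,0,0],[0,0,0],1],
])

```text
clock: 10.05
ee_pos: [478.0, -262.5, 300.3]
tcp_rot: [-2.309, -2.121, 0.003]
contact_force: [-0.3, -0.2, 1.1]
gripper_width: 0.999
grasp_force: 0.0
```

```bash
python3 -c "
from h import *
go(482.7,-261.4,191,85)
c=cam('wrist'); save('wrist','w3.png'); print(w2pix(c,[[482.7,-261.4,49]]))"
```

```text
t10.05 at [ 478.  -262.5  300.3] psi 85.1 tilt [-0.006  0.003 -1.   ] shift [0.021 0.087 1.821] turn 0.02 j7 0.08 F [-0.3 -0.2  1.1] w 1.00
[[332.28647414 244.86262178]]
```

View pics/w3.png

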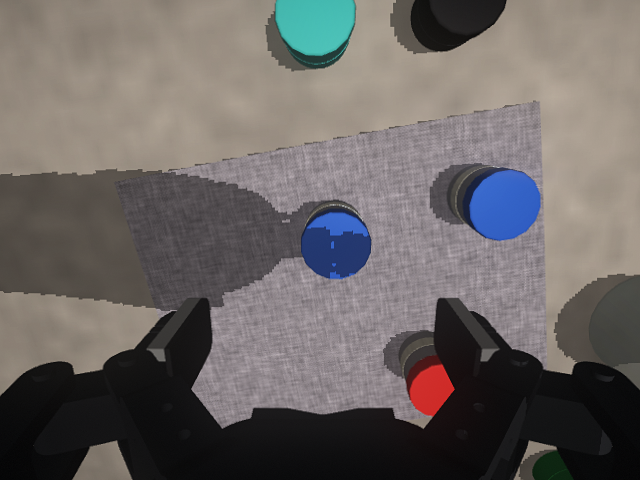

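The blue lid is at (336,244), about 2 mm from the prediction, so I'll grasp it.

Request:
carry_out([
  [[0.02,0.12,0.4],[0,0,0],1],
  [[0,0,0.5],[0,0,0],1],
  [[0,0,0.5],[0,0,0],1],
  [[0,0,0.42],[0,0,0],1],
  [[0,0,0],[0,0,0],1],
  [[0,0,0],[0,0,0],-1],
  [[0,0,0],[0,0,0],-1],
  [[0,0,0],[0,0,0],-1],
], force=30)

```text
clock: 11.1
ee_pos: [487.1, -262.7, 195.0]
tcp_rot: [2.313, 2.123, 0.001]
contact_force: [-0.9, 0.4, 9.1]
gripper_width: 0.498
grasp_force: 29.4
```

Request:
carry_out([
  [[0,0,0],[0,0,0],-1],
  [[0,0,0],[0,0,0],-1],
  [[0,0,-0.5],[0,0,0],-1],
  [[0,0,-0.8],[0,0,0],-1],
  [[0,0,-0.7],[0,0,0],-1],
  [[0,0,0],[0,0,0],-1],
])

```text
clock: 11.85
ee_pos: [487.8, -262.7, 317.4]
tcp_rot: [2.31, 2.12, 0.004]
contact_force: [-0.5, -0.1, -1.7]
gripper_width: 0.506
grasp_force: 31.3
```

```bash
python3 -c "
from h import *
go(565.1,184.7,206,85)"
```

```text
t11.85 at [ 487.8 -262.7  317.4] psi 85.1 tilt [ 0.006 -0.003 -1.   ] shift [7.545 0.634 1.841] turn 0.02 j7 0.08 F [-0.5 -0.1 -1.7] w 0.51
```

Request:
carry_out([
  [[0.84,0.07,0],[0,0,0],-1],
  [[0.84,0.07,0],[0,0,0],-1],
  [[0.84,0.07,0],[0,0,0],-1],
  [[0.84,0.07,0],[0,0,0],-1],
  [[0.84,0.07,0],[0,0,0],-1],
  [[0.84,0.07,0],[0,0,0],-1],
  [[0.84,0.07,0],[0,0,0],-1],
  [[0.84,0.07,0],[0,0,0],-1],
])

```text
clock: 12.85
ee_pos: [554.4, 137.8, 312.8]
tcp_rot: [-2.314, -2.124, 0.002]
contact_force: [1.2, -0.0, -1.3]
gripper_width: 0.505
grasp_force: 31.3
```

Request:
carry_out([
  [[0.82,0.07,0],[0,0,0],-1],
  [[0,0,0],[0,0,0],-1],
  [[0,0,0],[0,0,0],-1],
])

```text
clock: 13.22
ee_pos: [562.6, 184.6, 312.7]
tcp_rot: [2.314, 2.125, -0.003]
contact_force: [0.2, -0.4, -1.8]
gripper_width: 0.505
grasp_force: 31.3
```

```bash
python3 -c "
from h import *
go(565.1,184.7,210,85)
save('wrist','w4.png')"
```

```text
t13.22 at [562.6 184.6 312.7] psi 85.1 tilt [-0.001 -0.001 -1.   ] shift [0.008 0.043 1.711] turn 0.02 j7 -0.77 F [ 0.2 -0.4 -1.8] w 0.50
```

View pics/w4.png

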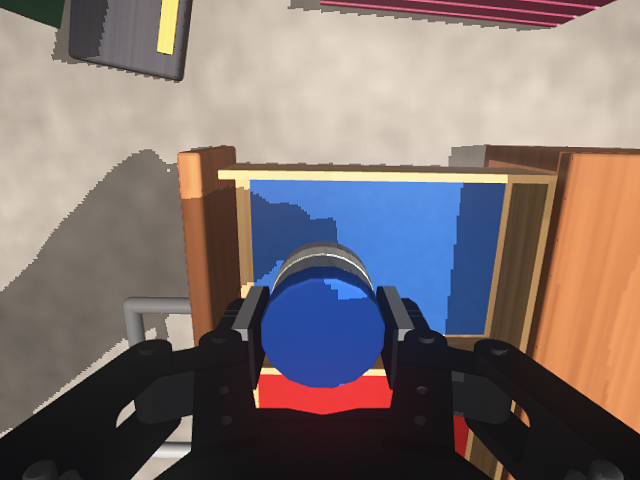

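```bash
python3 -c "
from h import *
np.set_printoptions(precision=1,suppress=True)
c=cam('wrist'); P=pix2w(c,[[370,181],[460,336],[420,336],[247,182],[254,310]],60)[:,:2]
u=np.array([.9962,-.0872]);v=np.array([.0872,.9962]);h=np.array([436.2,99.6])
print(P); print((P-h)@u,(P-h)@v)"
```

```text
[[593.7 220.4]
 [648.1 112.9]
 [621.5 115.3]
 [521.8 226. ]
 [514.7 143.7]]
[146.4 210.  183.3  74.3  74.3] [134.   31.7  31.8 133.4  50.8]
```

Lateral and length offsets show I should place about 20 mm deeper into the bay, so I'm correcting the targets and lowering.

Request:
carry_out([
  [[0.04,0.35,0],[0,0,0],-1],
  [[0,0,0.5],[0,0,0],-1],
  [[0,0,0.4],[0,0,0],-1],
  [[0,0,0.35],[0,0,0],-1],
  [[0,0,0.3],[0,0,0],-1],
  [[0,0,0.1],[0,0,0],-1],
  [[0,0,0],[0,0,0],-1],
])

```text
clock: 14.15
ee_pos: [584.1, 185.3, 214.5]
tcp_rot: [2.315, 2.124, -0.001]
contact_force: [0.1, 0.5, -0.9]
gripper_width: 0.508
grasp_force: 31.3
```

Request:
carry_out([
  [[0,0,0.05],[0,0,0],-1],
  [[0,0,0],[0,0,0],-1],
])

```text
clock: 14.4
ee_pos: [584.1, 185.7, 211.9]
tcp_rot: [2.314, 2.125, 0.001]
contact_force: [1.1, 0.2, -0.4]
gripper_width: 0.502
grasp_force: 31.3
```

Request:
carry_out([
  [[0,0,0.04],[0,0,0],-1],
  [[0,0,0],[0,0,0],-1],
])

```text
clock: 14.65
ee_pos: [584.1, 185.7, 209.1]
tcp_rot: [2.314, 2.125, 0.0]
contact_force: [0.5, 0.7, -1.4]
gripper_width: 0.505
grasp_force: 31.5
```

Request:
carry_out([
  [[0,0,0.04],[0,0,0],-1],
  [[0,0,0],[0,0,0],-1],
])

```text
clock: 14.9
ee_pos: [585.4, 185.6, 209.0]
tcp_rot: [2.313, 2.122, 0.005]
contact_force: [-0.4, -4.2, 16.7]
gripper_width: 0.502
grasp_force: 33.0
```

Request:
carry_out([
  [[0,0,0.04],[0,0,0],-1],
  [[0,0,0],[0,0,0],-1],
])

```text
clock: 15.15
ee_pos: [586.7, 185.4, 208.7]
tcp_rot: [2.312, 2.119, 0.01]
contact_force: [-0.8, -6.9, 31.7]
gripper_width: 0.503
grasp_force: 34.7
```

Floor contact is at TCP z ≈ 209. I'll ease up, release and lift.

Request:
carry_out([
  [[0,0,-0.07],[0,0,0],-1],
  [[0,0,0],[0,0,0],0.4],
  [[0,0,0],[0,0,0],0.4],
  [[0,0,-0.2],[0,0,0],0.4],
  [[0,0,-0.5],[0,0,0],0.4],
  [[0,0,-0.8],[0,0,0],0.4],
  [[0,0,-0.8],[0,0,0],1],
  [[0,0,0],[0,0,0],1],
])

```text
clock: 16.15
ee_pos: [584.9, 186.7, 351.3]
tcp_rot: [2.312, 2.123, 0.011]
contact_force: [0.1, -0.2, 0.3]
gripper_width: 1.001
grasp_force: 0.0
```

```bash
python3 -c "
from h import *
np.set_printoptions(precision=1,suppress=True)
im=r.capture('top'); c=cam('top')
hsv=cv2.cvtColor(im,cv2.COLOR_RGB2HSV); 
for n,(a,b) in dict(blue=(105,125),red=(0,6)).items():
    m=cv2.inRange(hsv,(a,150,80),(b,255,255)); m[:, :330]=0
    N,_,st,ce=cv2.connectedComponentsWithStats(m)
    for k in range(1,N):
        if 60<st[k,4]<400: print(n,ce[k],st[k,4],pix2w(c,ce[k],49))
go(584,-244,330)"
```

```text
blue [374.8 255.6] 153 [[ 585.4 -243.1   49. ]]
red [417.4 269.3] 162 [[ 547.2 -370.    49. ]]
t16.20 at [584.3 186.1 348.8] psi 85.1 tilt [ 0.  0. -1.] shift [-7.1  0.6  0.3] turn None j7 -0.73 F [-0.1  0.  -1.1] w 1.00
```

Request:
carry_out([
  [[-0.89,0.08,0],[0,0,0],1],
  [[-0.89,0.08,0],[0,0,0],1],
  [[-0.89,0.08,0],[0,0,0],1],
  [[-0.89,0.08,0],[0,0,0],1],
  [[-0.89,0.08,0],[0,0,0],1],
  [[-0.89,0.08,0],[0,0,0],1],
  [[-0.89,0.08,0],[0,0,0],1],
  [[-0.89,0.08,0],[0,0,0],1],
])

```text
clock: 17.2
ee_pos: [585.3, -244.9, 345.2]
tcp_rot: [-2.312, -2.124, 0.002]
contact_force: [1.6, -0.6, -0.4]
gripper_width: 1.004
grasp_force: 0.0
```

Request:
carry_out([
  [[0,0,0.6],[0,0,0],1],
  [[0,0,0],[0,0,0],1],
  [[0,0,0],[0,0,0],1],
])

```text
clock: 17.58
ee_pos: [586.2, -242.1, 310.8]
tcp_rot: [-2.312, -2.126, -0.0]
contact_force: [-0.3, 0.5, 0.6]
gripper_width: 0.998
grasp_force: 0.0
```

```bash
cat >> h.py <<'E'
def lid(n,z=49):
    "lids of colour n in the wrist picture -> world"
    c=cam('wrist'); im=r.capture('wrist'); hsv=cv2.cvtColor(im,cv2.COLOR_RGB2HSV)
    a,b=dict(blue=(105,125),red=(0,6))[n]
    N,_,st,ce=cv2.connectedComponentsWithStats(cv2.inRange(hsv,(a,150,40),(b,255,255)))
    for k in range(1,N):
        if st[k,4]>1500: x,y,w,h=st[k,:4]; print(n,(x+w/2,y+h/2),st[k],pix2w(c,[x+w/2,y+h/2],z))
E
python3 -c "
from h import *
np.set_printoptions(precision=1,suppress=True)
lid('blue'); go(585.4,-243.5,193,85)"
```

```text
blue (np.float64(325.0), np.float64(246.0)) [ 291  214   68   64 3329] [[ 587.5 -245.    49. ]]
t17.62 at [ 586.5 -242.   311.4] psi 85.2 tilt [ 0.  0. -1.] shift [-0. -0.  2.] turn 0.04 j7 -0.02 F [0.4 0.9 0.2] w 1.00
```

Request:
carry_out([
  [[-0.04,0.02,0.5],[0,0,0],1],
  [[0,0,0.5],[0,0,0],1],
  [[0,0,0.5],[0,0,0],1],
  [[0,0,0.43],[0,0,0],1],
  [[0,0,0],[0,0,0],1],
  [[0,0,0],[0,0,0],-1],
  [[0,0,0],[0,0,0],-1],
  [[0,0,0],[0,0,0],-1],
])

```text
clock: 18.62
ee_pos: [587.5, -245.8, 196.3]
tcp_rot: [2.313, 2.123, 0.002]
contact_force: [-0.4, 1.1, 6.6]
gripper_width: 0.507
grasp_force: 29.7
```

Request:
carry_out([
  [[0,0,0],[0,0,0],-1],
  [[0,0,0],[0,0,0],-1],
  [[0,0,-0.5],[0,0,0],-1],
  [[0,0,-0.8],[0,0,0],-1],
  [[0,0,-0.7],[0,0,0],-1],
  [[0,0,0],[0,0,0],-1],
])

```text
clock: 19.38
ee_pos: [588.1, -245.8, 319.2]
tcp_rot: [2.309, 2.12, 0.005]
contact_force: [-0.1, -0.2, -0.9]
gripper_width: 0.502
grasp_force: 31.0
```

```bash
python3 -c "
from h import *
go(578.1,127,215,85)"
```

```text
t19.38 at [ 588.1 -245.8  319.2] psi 85.1 tilt [ 0.007 -0.002 -1.   ] shift [ 6.18  -0.709  1.72 ] turn 0.02 j7 -0.02 F [-0.1 -0.2 -0.9] w 0.50
```

Request:
carry_out([
  [[0.77,-0.09,0],[0,0,0],-1],
  [[0.77,-0.09,0],[0,0,0],-1],
  [[0.77,-0.09,0],[0,0,0],-1],
  [[0.77,-0.09,0],[0,0,0],-1],
  [[0.77,-0.09,0],[0,0,0],-1],
  [[0.77,-0.09,0],[0,0,0],-1],
  [[0.77,-0.09,0],[0,0,0],-1],
  [[0.77,-0.09,0],[0,0,0],-1],
])

```text
clock: 20.38
ee_pos: [574.9, 127.4, 314.1]
tcp_rot: [-2.314, -2.124, 0.001]
contact_force: [0.4, -0.9, -1.1]
gripper_width: 0.504
grasp_force: 31.0
```

Request:
carry_out([
  [[0,0,0],[0,0,0],-1],
  [[0,0,0],[0,0,0],-1],
])

```text
clock: 20.62
ee_pos: [575.2, 125.7, 314.1]
tcp_rot: [2.314, 2.125, -0.002]
contact_force: [0.4, -0.7, -1.3]
gripper_width: 0.503
grasp_force: 31.0
```

```bash
python3 -c "
from h import *
go(578.1,127,215,85); save('wrist','w5.png')"
```

```text
t20.62 at [575.2 125.7 314.1] psi 85.1 tilt [-0.001 -0.001 -1.   ] shift [0.028 0.048 1.651] turn 0.02 j7 -0.66 F [ 0.4 -0.7 -1.3] w 0.50
```

View pics/w5.png

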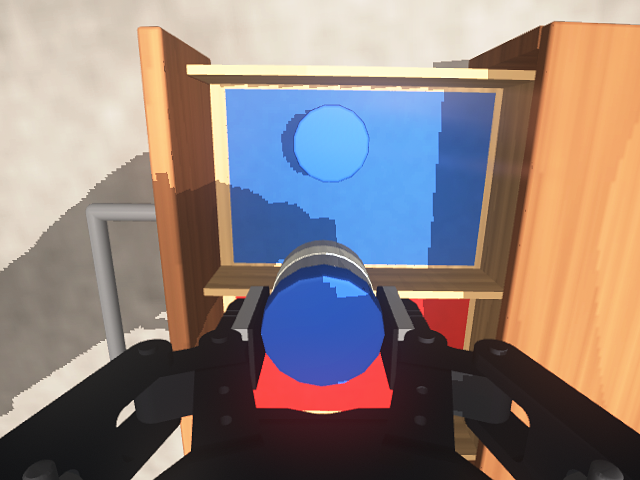

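```bash
python3 -c "
from h import *
np.set_printoptions(precision=1,suppress=True)
c=cam('wrist'); P=pix2w(c,[[210,290],[500,292],[350,79],[332,143],[350,267],[350,90]],[60,60,60,63,17,17])[:,:2]
print(P); u=np.array([.9962,-.0872]);v=np.array([.0872,.9962]);h=np.array([436.5,104])
print((P-h)@u,(P-h)@v); print((r.state()['ee_pos'][:2]-h)@v)"
```

```text
[[500.7 100.8]
 [686.6  83. ]
 [598.6 218.5]
 [585.9 185.2]
 [593.1  92.5]
 [601.5 216.7]]
[ 64.3 251.  151.5 141.7 157.  154.5] [  2.4   0.9 128.2  93.9   2.2 126.7]
32.95718047157347
```

Tin 1 stands upright in the blue bay at (332,143), and the divider and wall positions check out. Lowering tin 2.

Request:
carry_out([
  [[0.05,0.05,0.2],[0,0,0],-1],
  [[0,0,0.5],[0,0,0],-1],
  [[0,0,0.4],[0,0,0],-1],
  [[0,0,0.3],[0,0,0],-1],
  [[0,0,0.22],[0,0,0],-1],
  [[0,0,0.06],[0,0,0],-1],
  [[0,0,0],[0,0,0],-1],
])

```text
clock: 21.55
ee_pos: [578.8, 129.0, 214.1]
tcp_rot: [2.314, 2.125, 0.001]
contact_force: [0.1, -0.6, -1.0]
gripper_width: 0.508
grasp_force: 31.0
```

Request:
carry_out([
  [[0,0,0.04],[0,0,0],-1],
  [[0,0,0],[0,0,0],-1],
])

```text
clock: 21.8
ee_pos: [578.7, 128.9, 211.8]
tcp_rot: [2.314, 2.124, 0.001]
contact_force: [-0.2, 0.3, -0.6]
gripper_width: 0.508
grasp_force: 31.0
```

Request:
carry_out([
  [[0,0,0.035],[0,0,0],-1],
  [[0,0,0],[0,0,0],-1],
  [[0,0,0],[0,0,0],0.4],
  [[0,0,0],[0,0,0],0.4],
  [[0,0,-0.2],[0,0,0],0.4],
  [[0,0,-0.5],[0,0,0],0.4],
  [[0,0,-0.8],[0,0,0],0.4],
  [[0,0,-0.8],[0,0,0],1],
])

```text
clock: 22.8
ee_pos: [578.3, 129.0, 349.5]
tcp_rot: [-2.314, -2.125, -0.0]
contact_force: [1.8, -0.1, 0.2]
gripper_width: 0.887
grasp_force: 0.0
```

```bash
python3 - <<'E'
from h import *
np.set_printoptions(precision=1,suppress=True)
im=r.capture('top'); c=cam('top')
hsv=cv2.cvtColor(im,cv2.COLOR_RGB2HSV)
m=cv2.inRange(hsv,(0,150,80),(6,255,255)); m[:,:330]=0
N,_,st,ce=cv2.connectedComponentsWithStats(m)
for k in range(1,N):
    if 60<st[k,4]<400: print(ce[k],st[k,4],pix2w(c,ce[k],49))
go(547.2,-370,310)
E
```

```text
[417.4 269.3] 161 [[ 547.4 -370.    49. ]]
t22.85 at [579.7 130.1 356.2] psi 85.1 tilt [ 0.  0. -1.] shift [-8.4  0.2  0.7] turn None j7 -0.64 F [1.7 1.2 5. ] w 0.96
```

Request:
carry_out([
  [[-0.84,0.02,0],[0,0,0],1],
  [[-0.84,0.02,0],[0,0,0],1],
  [[-0.84,0.02,0],[0,0,0],1],
  [[-0.84,0.02,0],[0,0,0],1],
  [[-0.84,0.02,0],[0,0,0],1],
  [[-0.84,0.02,0],[0,0,0],1],
  [[-0.84,0.02,0],[0,0,0],1],
  [[-0.84,0.02,0],[0,0,0],1],
])

```text
clock: 23.85
ee_pos: [553.5, -275.1, 348.1]
tcp_rot: [2.313, 2.125, 0.001]
contact_force: [0.2, 0.2, 0.1]
gripper_width: 1.001
grasp_force: 0.0
```

Request:
carry_out([
  [[-0.84,0.02,0.3],[0,0,0],1],
  [[-0.84,0.02,0.4],[0,0,0],1],
  [[0,0,0],[0,0,0],1],
  [[0,0,0],[0,0,0],1],
])

```text
clock: 24.35
ee_pos: [547.7, -373.9, 305.6]
tcp_rot: [-2.314, -2.124, -0.001]
contact_force: [0.7, 0.5, 0.6]
gripper_width: 1.001
grasp_force: 0.0
```

```bash
python3 -c "
from h import *
np.set_printoptions(precision=1,suppress=True)
lid('red'); go(547.2,-370,196,85)"
```

```text
red (np.float64(626.0), np.float64(229.0)) [ 612  174   28  110 2139] [[ 739.6 -380.5   49. ]]
red (np.float64(324.5), np.float64(239.5)) [ 290  205   69   69 3633] [[ 549.4 -371.    49. ]]
t24.40 at [ 548.2 -373.1  306.1] psi 85.2 tilt [ 0.  0. -1.] shift [ 0.  -0.   1.8] turn 0.03 j7 0.21 F [-0.3  0.8  0.3] w 1.00
```

Request:
carry_out([
  [[0.03,0.01,0.5],[0,0,0],1],
  [[0,0,0.5],[0,0,0],1],
  [[0,0,0.5],[0,0,0],1],
  [[0,0,0.33],[0,0,0],1],
  [[0,0,0],[0,0,0],1],
  [[0,0,0],[0,0,0],-1],
  [[0,0,0],[0,0,0],-1],
  [[0,0,0],[0,0,0],-1],
])

```text
clock: 25.4
ee_pos: [548.8, -372.8, 197.0]
tcp_rot: [2.313, 2.123, 0.001]
contact_force: [-1.6, 0.3, 4.6]
gripper_width: 0.504
grasp_force: 30.1
```

Request:
carry_out([
  [[0,0,0],[0,0,0],-1],
  [[0,0,0],[0,0,0],-1],
  [[0,0,-0.5],[0,0,0],-1],
  [[0,0,-0.8],[0,0,0],-1],
  [[0,0,-0.7],[0,0,0],-1],
  [[0,0,0],[0,0,0],-1],
])

```text
clock: 26.15
ee_pos: [549.5, -372.9, 320.1]
tcp_rot: [2.309, 2.12, 0.003]
contact_force: [0.5, 0.0, -1.2]
gripper_width: 0.502
grasp_force: 30.8
```

```bash
python3 -c "
from h import *
go(569.2,26.1,215,85)"
```

```text
t26.15 at [ 549.5 -372.9  320.1] psi 85.1 tilt [ 0.006 -0.004 -1.   ] shift [ 6.659 -0.253  1.728] turn 0.02 j7 0.21 F [ 0.5  0.  -1.2] w 0.50
```

Request:
carry_out([
  [[0.83,-0.03,0],[0,0,0],-1],
  [[0.83,-0.03,0],[0,0,0],-1],
  [[0.83,-0.03,0],[0,0,0],-1],
  [[0.83,-0.03,0],[0,0,0],-1],
  [[0.83,-0.03,0],[0,0,0],-1],
  [[0.83,-0.03,0],[0,0,0],-1],
  [[0.83,-0.03,0],[0,0,0],-1],
  [[0.83,-0.03,0],[0,0,0],-1],
])

```text
clock: 27.15
ee_pos: [567.5, 27.0, 314.9]
tcp_rot: [-2.314, -2.124, 0.001]
contact_force: [1.1, 0.3, -0.8]
gripper_width: 0.505
grasp_force: 30.8
```

Request:
carry_out([
  [[0,0,0],[0,0,0],-1],
  [[0,0,0],[0,0,0],-1],
])

```text
clock: 27.4
ee_pos: [567.7, 25.1, 314.9]
tcp_rot: [-2.314, -2.125, 0.002]
contact_force: [0.3, -1.6, -0.2]
gripper_width: 0.504
grasp_force: 30.8
```

```bash
python3 -c "
from h import *
go(569.2,26.1,215,85); save('wrist','w6.png')"
```

```text
t27.40 at [567.7  25.1 314.9] psi 85.1 tilt [-0.001 -0.001 -1.   ] shift [0.02  0.025 1.665] turn 0.02 j7 -0.48 F [ 0.3 -1.6 -0.2] w 0.50
```

View pics/w6.png

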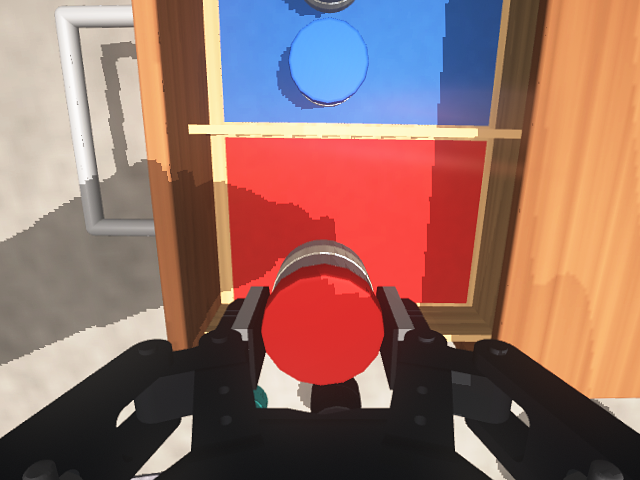

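Tin 2 stands at (328,60), and the red tin hangs over the red bay (rows 140–305). Lowering it.

Request:
carry_out([
  [[0.02,0.02,0.2],[0,0,0],-1],
  [[0,0,0.5],[0,0,0],-1],
  [[0,0,0.4],[0,0,0],-1],
  [[0,0,0.3],[0,0,0],-1],
  [[0,0,0.22],[0,0,0],-1],
  [[0,0,0.06],[0,0,0],-1],
  [[0,0,0],[0,0,0],-1],
])

```text
clock: 28.32
ee_pos: [569.5, 26.8, 215.0]
tcp_rot: [2.314, 2.125, 0.0]
contact_force: [0.1, 0.2, -0.5]
gripper_width: 0.506
grasp_force: 30.8
```

Request:
carry_out([
  [[0,0,0.04],[0,0,0],-1],
  [[0,0,0],[0,0,0],-1],
])

```text
clock: 28.58
ee_pos: [569.4, 26.8, 212.8]
tcp_rot: [2.314, 2.124, 0.001]
contact_force: [-0.6, -0.5, -0.7]
gripper_width: 0.505
grasp_force: 30.8
```

Request:
carry_out([
  [[0,0,0.03],[0,0,0],-1],
  [[0,0,0],[0,0,0],-1],
  [[0,0,0],[0,0,0],0.4],
  [[0,0,0],[0,0,0],0.4],
  [[0,0,-0.2],[0,0,0],0.4],
  [[0,0,-0.5],[0,0,0],0.4],
  [[0,0,-0.8],[0,0,0],0.4],
  [[0,0,-0.8],[0,0,0],0.4],
])

```text
clock: 29.58
ee_pos: [569.0, 26.8, 350.7]
tcp_rot: [-2.314, -2.125, -0.0]
contact_force: [1.2, 0.1, 0.5]
gripper_width: 0.7
grasp_force: 0.0
```

```bash
python3 -c "
from h import *
go(436.5,104,340,85)"
```

```text
t29.57 at [569.   26.8 350.7] psi 85.1 tilt [ 0.  0. -1.] shift [ 1.094 -2.31   0.179] turn 0.02 j7 -0.46 F [1.2 0.1 0.5] w 0.70
```

Request:
carry_out([
  [[0.36,-0.77,0],[0,0,0],-0.3],
  [[0.36,-0.77,0],[0,0,0],-0.3],
  [[0.36,-0.77,0.2],[0,0,0],-0.3],
  [[0,0,0],[0,0,0],-0.3],
  [[0,0,0],[0,0,0],-0.3],
])

```text
clock: 30.2
ee_pos: [437.2, 103.0, 337.4]
tcp_rot: [2.313, 2.124, 0.002]
contact_force: [0.2, -0.3, 0.3]
gripper_width: 0.352
grasp_force: 0.0
```

```bash
python3 -c "
from h import *
np.set_printoptions(precision=1,suppress=True)
c=cam('wrist'); save('wrist','w7.png'); print(w2pix(c,[[436.5,104,74],[441,159,74]]))
go(436.5,104,230,85)"
```

```text
[[320.5 239.4]
 [320.  151.2]]
t30.25 at [437.7 102.8 337.3] psi 85.1 tilt [ 0.  0. -1.] shift [ 0.  -0.   1.8] turn 0.01 j7 -0.65 F [-0.5 -0.2 -0.1] w 0.35
```

View pics/w7.png

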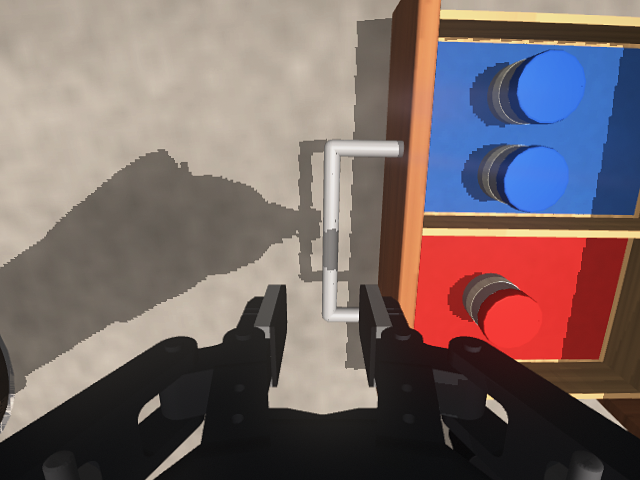

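All three tins are upright in the right bays: blue at (550,87) and (536,178), red at (512,318). The bar is at column 331, about 6 mm further in than planned. I'll grip it and push.

Request:
carry_out([
  [[0,0.1,0],[0,0,0],-0.3],
  [[0,0,0.5],[0,0,0],-0.3],
  [[0,0,0.5],[0,0,0],-0.3],
  [[0,0,0.4],[0,0,0],-0.3],
  [[0,0,0.38],[0,0,0],-0.3],
  [[0,0,0],[0,0,0],-0.3],
  [[0,0,0],[0,0,0],-1],
  [[0,0,0],[0,0,0],-1],
])

```text
clock: 31.25
ee_pos: [443.2, 102.6, 230.5]
tcp_rot: [2.314, 2.124, 0.002]
contact_force: [1.8, -0.3, -3.5]
gripper_width: 0.099
grasp_force: 29.2
```

Request:
carry_out([
  [[0,0,0],[0,0,0],-1],
  [[0,0,0],[0,0,0],-1],
  [[0,0.05,0],[0,0,0],-1],
  [[0,0.1,0],[0,0,0],-1],
  [[0,0.15,0],[0,0,0],-1],
  [[0,0.2,0],[0,0,0],-1],
  [[0,0.2,0],[0,0,0],-1],
  [[0,0.2,0],[0,0,0],-1],
])

```text
clock: 32.25
ee_pos: [496.7, 97.6, 230.4]
tcp_rot: [2.314, 2.124, -0.001]
contact_force: [-2.5, -2.7, 9.2]
gripper_width: 0.106
grasp_force: 30.4
```

Request:
carry_out([
  [[0,0.2,0],[0,0,0],-1],
  [[0,0.2,0],[0,0,0],-1],
  [[0,0.2,0],[0,0,0],-1],
  [[0,0.2,0],[0,0,0],-1],
  [[0,0.2,0],[0,0,0],-1],
  [[0,0.2,0],[0,0,0],-1],
  [[0,0.15,0],[0,0,0],-1],
  [[0,0.1,0],[0,0,0],-1],
])

```text
clock: 33.25
ee_pos: [583.6, 89.3, 230.4]
tcp_rot: [2.314, 2.122, -0.002]
contact_force: [-2.4, -6.5, 8.6]
gripper_width: 0.104
grasp_force: 30.4
```

Request:
carry_out([
  [[0,0.1,0],[0,0,0],-1],
  [[0,0.1,0],[0,0,0],-1],
  [[0,0.1,0],[0,0,0],-1],
  [[0,0,0],[0,0,0],-1],
])

```text
clock: 33.75
ee_pos: [601.9, 87.5, 230.5]
tcp_rot: [2.314, 2.121, -0.001]
contact_force: [2.0, -5.2, 5.7]
gripper_width: 0.105
grasp_force: 30.1
```

Request:
carry_out([
  [[0,0.1,0],[0,0,0],-1],
  [[0,0.1,0],[0,0,0],-1],
  [[0,0,0],[0,0,0],-1],
])

```text
clock: 34.12
ee_pos: [613.8, 86.3, 230.5]
tcp_rot: [2.314, 2.121, -0.001]
contact_force: [0.0, -5.7, 5.9]
gripper_width: 0.103
grasp_force: 30.1
```

Request:
carry_out([
  [[0,0.05,0],[0,0,0],-1],
  [[0,0.05,0],[0,0,0],-1],
  [[0,0,0],[0,0,0],-1],
])

```text
clock: 34.5
ee_pos: [617.9, 86.2, 230.4]
tcp_rot: [2.315, 2.124, -0.007]
contact_force: [-10.3, -6.2, 15.6]
gripper_width: 0.105
grasp_force: 31.0
```

Request:
carry_out([
  [[0,0.06,0],[0,0,0],-1],
  [[0,0,0],[0,0,0],-1],
  [[0,0,0],[0,0,0],-1],
])

```text
clock: 34.88
ee_pos: [618.9, 86.4, 230.2]
tcp_rot: [-2.311, -2.123, 0.015]
contact_force: [-22.2, -6.3, 24.4]
gripper_width: 0.103
grasp_force: 32.3
```

Request:
carry_out([
  [[0,0,0],[0,0,0],-0.4],
  [[0,0,0],[0,0,0],-0.4],
  [[0,0,0],[0,0,0],-0.4],
  [[0,0,-0.2],[0,0,0],-0.4],
  [[0,0,-0.5],[0,0,0],-0.4],
  [[0,0,-0.9],[0,0,0],-0.4],
  [[0,0,-0.9],[0,0,0],-0.4],
  [[0,0,-0.6],[0,0,0],-0.4],
])

```text
clock: 35.88
ee_pos: [622.6, 87.6, 419.7]
tcp_rot: [2.313, 2.124, 0.005]
contact_force: [0.7, -0.3, -0.2]
gripper_width: 0.299
grasp_force: 0.0
```

Request:
carry_out([
  [[0,-0.5,0],[0,0,0],0],
  [[0,-0.5,0],[0,0,0],0],
  [[0,0,0],[0,0,0],0],
])

```text
clock: 36.25
ee_pos: [561.2, 93.0, 417.1]
tcp_rot: [2.312, 2.126, 0.0]
contact_force: [0.0, -0.6, 0.7]
gripper_width: 0.502
grasp_force: 0.0
```

```bash
python3 -c "
from h import *
a=r.capture('top')[120:320,100:300,::-1]; b=r.capture('wrist')[:,:,::-1]
a=cv2.resize(a,(400,400),interpolation=cv2.INTER_CUBIC); b=cv2.resize(b,(400,300)); b=cv2.copyMakeBorder(b,0,100,0,0,0)
cv2.imwrite('pics/m1.png',np.hstack([a,b]))
go(455.3,365,404)"
```

```text
t36.35 at [563.1  92.2 416.6] psi 85.1 tilt [ 0.001 -0.    -1.   ] shift [ 4.376 -2.178  0.208] turn None j7 -0.55 F [0.4 0.2 0.8] w 0.50
```

View pics/m1.png

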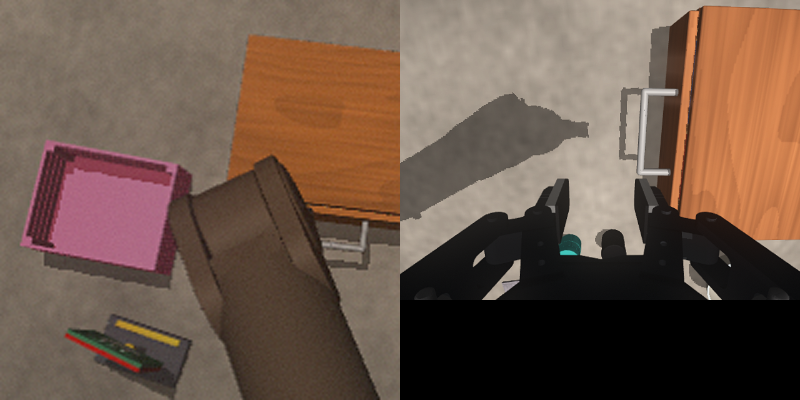

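The drawer front is flush with the box, so it is shut. Moving over the sign.

Request:
carry_out([
  [[0.73,-0.36,0],[0,0,0],0],
  [[0.73,-0.36,0],[0,0,0],0],
  [[0.73,-0.36,0],[0,0,0],0],
  [[0.73,-0.36,0],[0,0,0],0],
  [[0.73,-0.36,0],[0,0,0],0],
  [[0.73,-0.36,0],[0,0,0],0],
  [[0,0,0],[0,0,1],0],
  [[0,0,0],[0,0,1],0],
])

```text
clock: 37.35
ee_pos: [456.6, 366.3, 415.6]
tcp_rot: [-2.525, -1.868, -0.0]
contact_force: [0.6, -0.0, -0.7]
gripper_width: 0.502
grasp_force: 0.0
```

Request:
carry_out([
  [[0,0,0],[0,0,1],0],
  [[0,0,0],[0,0,0.5],0],
  [[0,0,0],[0,0,0],0],
  [[0,0,0],[0,0,0],0],
])

```text
clock: 37.85
ee_pos: [456.5, 365.3, 415.7]
tcp_rot: [-2.662, -1.669, 0.0]
contact_force: [-0.4, -0.8, 0.4]
gripper_width: 0.497
grasp_force: 0.0
```

```bash
python3 -c "
from h import *
np.set_printoptions(precision=1,suppress=True)
go(455.3,364.7,315,64.2); c=cam('wrist'); save('wrist','w8.png'); print(w2pix(c,[[455.3,364.7,175],[479.6,416.7,175],[430.7,315.7,175]]))"
```

```text
t37.85 at [456.5 365.3 415.7] psi 64.2 tilt [-0.  0. -1.] shift [-0.  -0.   1.7] turn -0.0 j7 -1.42 F [-0.4 -0.8  0.4] w 0.50
[[320.2 253.7]
 [318.5 153.2]
 [319.  337.1]]
```

View pics/w8.png

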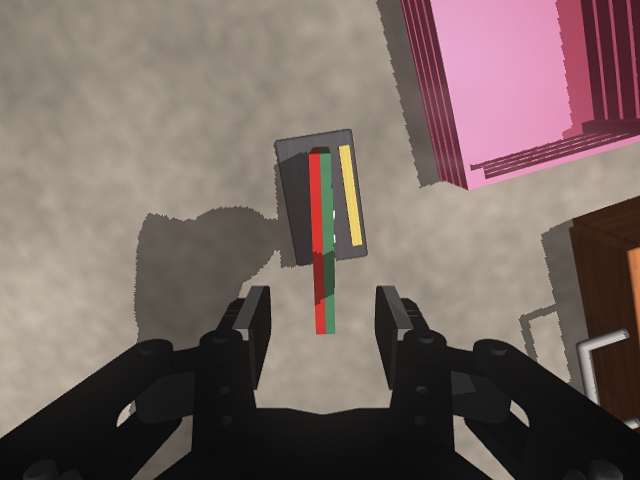

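The plate's top edge runs (320,153)–(326,334), green towards the brass bar at (345,146)–(358,245). I'll work out the stand and sign angles from this.

```bash
python3 - <<'E'
from h import *
np.set_printoptions(precision=2,suppress=True)
c=cam('wrist'); im=r.capture('wrist')
an=lambda a,b:np.degrees(np.arctan2(*(a-b)[[1,0]]))
hsv=cv2.cvtColor(im,cv2.COLOR_RGB2HSV)
m=cv2.inRange(hsv,(18,120,120),(32,255,255)); m[:,:330]=0; m[:,380:]=0
rc=cv2.minAreaRect(np.argwhere(m)[:,::-1].astype(np.float32)); bp=cv2.boxPoints(rc); print('brass px',bp)
W=pix2w(c,bp,18); i=np.argsort(bp[:,1]); print('brass',an(W[i[:2]].mean(0),W[i[2:]].mean(0)),W.mean(0))
F=pix2w(c,[[275,141],[352,130],[367,255]],14); print('foot',an(F[1],F[2]),an(F[1],F[0])+90,(F[0]+F[2])/2,np.linalg.norm(F[0]-F[1]),np.linalg.norm(F[1]-F[2]))
S=pix2w(c,[[320,153],[325.5,334]],175); print('sign',an(*S),S.mean(0),np.linalg.norm(S[0]-S[1]))
H=pix2w(c,bp[:1],14)
E
python3 - <<'E'
from h import *
im=r.capture('wrist')[110:350,250:410,::-1]
cv2.imwrite('pics/w9.png',cv2.resize(im,None,fx=2.5,fy=2.5,interpolation=cv2.INTER_CUBIC))
E
```

```text
brass px [[338.31 146.07]
 [348.55 144.64]
 [362.38 243.69]
 [352.13 245.12]]
brass 73.14284807547585 [484.44 358.43  18.  ]
foot 72.42896159793533 72.01460255964595 [458.11 366.35  14.  ] 73.87861734151046 125.80168901716215
sign 65.83538618289076 [457.68 366.15 175.  ] 110.23684149431426
```

View pics/w9.png

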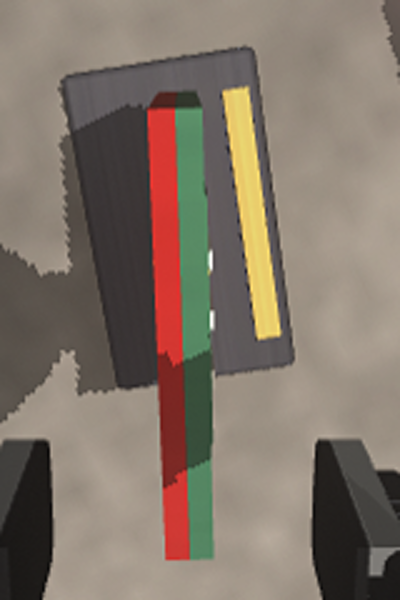

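Request:
carry_out([
  [[0.02,0.01,0.3],[0,0,-0.3],0],
  [[0,0,0.5],[0,0,0],0],
  [[0,0,0.5],[0,0,0],0],
  [[0,0,0.38],[0,0,0],0],
  [[0,0,0],[0,0,0],0],
  [[0,0,0],[0,0,0],-1],
  [[0,0,0],[0,0,0],-1],
  [[0,0,0],[0,0,0],-1],
], force=20)

```text
clock: 39.0
ee_pos: [457.0, 366.5, 316.0]
tcp_rot: [-2.635, -1.71, -0.002]
contact_force: [-1.9, 0.8, 3.7]
gripper_width: 0.135
grasp_force: 26.5
```

```bash
python3 -c "
from h import *
s=r.state(); print(s['grasp_force'],s['torque']); go(457.5,366,315,72.7)"
```

```text
26.498106122016907 [0.04706526 0.32879024 0.00040616]
t39.00 at [457.  366.5 316. ] psi 65.9 tilt [ 0.001  0.001 -1.   ] shift [-0.004  0.011  0.016] turn -1.13 j7 -1.45 F [-1.9  0.8  3.7] w 0.13
```

Request:
carry_out([
  [[0,0,0],[0,0,-0.5],-1],
  [[0,0,0],[0,0,-1],-1],
  [[0,0,0],[0,0,-1],-1],
  [[0,0,0],[0,0,-1],-1],
  [[0,0,0],[0,0,-1],-1],
  [[0,0,0],[0,0,-1],-1],
  [[0,0,0],[0,0,-1],-1],
  [[0,0,0],[0,0,-1],-1],
])

```text
clock: 40.0
ee_pos: [457.6, 366.4, 316.0]
tcp_rot: [1.777, 2.59, 0.004]
contact_force: [0.4, 1.5, 1.2]
gripper_width: 0.138
grasp_force: 26.2
```

Request:
carry_out([
  [[0,0,0],[0,0,-1],-1],
  [[0,0,0],[0,0,-1],-1],
  [[0,0,0],[0,0,-1],-1],
  [[0,0,0],[0,0,-1],-1],
  [[0,0,0],[0,0,-1],-1],
  [[0,0,0],[0,0,-1],-1],
  [[0,0,0],[0,0,-1],-1],
  [[0,0,0],[0,0,-1],-1],
])

```text
clock: 41.0
ee_pos: [458.1, 366.8, 316.0]
tcp_rot: [0.57, 3.087, 0.005]
contact_force: [4.7, 5.1, -1.0]
gripper_width: 0.134
grasp_force: 25.7
```

Request:
carry_out([
  [[0,0,0],[0,0,-1],-1],
  [[0,0,0],[0,0,-1],-1],
  [[0,0,0],[0,0,-1],-1],
  [[0,0,0],[0,0,-1],-1],
  [[0,0,0],[0,0,-1],-1],
  [[0,0,0],[0,0,-1],-1],
  [[0,0,0],[0,0,-1],-1],
  [[0,0,0],[0,0,-1],-1],
])

```text
clock: 42.0
ee_pos: [458.1, 367.4, 316.1]
tcp_rot: [-0.735, 3.051, 0.006]
contact_force: [3.4, 7.5, -2.5]
gripper_width: 0.139
grasp_force: 25.5
```

```bash
python3 -c "
from h import *
go(457.5,366,315,252.7)"
```

```text
t42.00 at [458.1 367.4 316.1] psi -152.9 tilt [ 0.003  0.005 -1.   ] shift [ 0.019 -0.016  0.017] turn -7.6 j7 0.67 F [ 3.4  7.5 -2.5] w 0.14
```

Request:
carry_out([
  [[0,0,0],[0,0,-1],-1],
  [[0,0,0],[0,0,-1],-1],
  [[0,0,0],[0,0,-1],-1],
  [[0,0,0],[0,0,-1],-1],
  [[0,0,0],[0,0,-1],-1],
  [[0,0,0],[0,0,-1],-1],
  [[0,0,0],[0,0,-1],-1],
  [[0,0,0],[0,0,-0.6],-1],
])

```text
clock: 43.0
ee_pos: [457.6, 367.7, 316.0]
tcp_rot: [-1.859, 2.527, 0.005]
contact_force: [2.6, 9.8, -2.6]
gripper_width: 0.134
grasp_force: 25.5
```

Request:
carry_out([
  [[0,0,0],[0,0,0],-1],
  [[0,0,0],[0,0,0],-1],
  [[0,0,0],[0,0,0],0],
  [[0,0,0],[0,0,0],0],
  [[0,0,-0.3],[0,0,0],0],
  [[0,0,-0.7],[0,0,0],0],
  [[0,0,-0.7],[0,0,0],0],
  [[0,0,0],[0,0,0],0],
])

```text
clock: 44.0
ee_pos: [456.6, 367.3, 421.8]
tcp_rot: [-1.854, 2.528, 0.001]
contact_force: [0.3, 0.4, -0.7]
gripper_width: 0.498
grasp_force: 0.0
```

```bash
python3 -c "
from h import *
np.set_printoptions(precision=2,suppress=True)
go(457.5,366,315,252.7); c=cam('wrist')
im=r.capture('wrist')[:,:,::-1]; cv2.imwrite('pics/w10.png',im)"
```

```text
t44.00 at [456.6 367.3 421.8] psi -107.5 tilt [ 0.01  0.01 -1.  ] shift [ 0.03 -0.01  1.78] turn -0.03 j7 1.52 F [ 0.3  0.4 -0.7] w 0.50
```

View pics/w10.png

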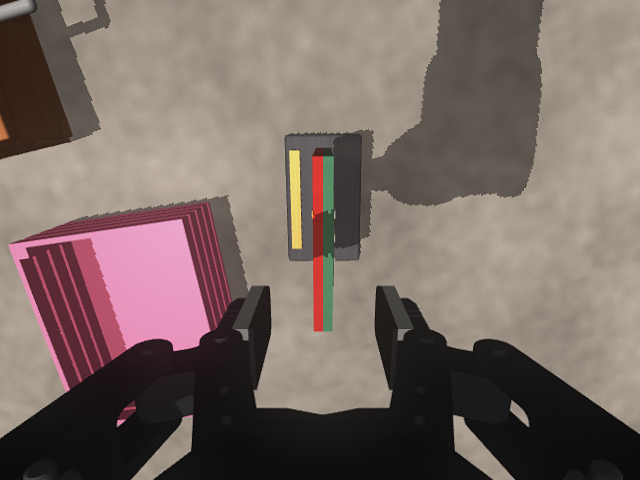

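The red face now looks to the brass bar and the plate is parallel to the foot. I miscounted, and this was my 15th viewed picture, one over the limit of 14. I'll view no more and check the angle and the shut drawer numerically.

```bash
python3 - <<'E'
from h import *
np.set_printoptions(precision=2,suppress=True)
an=lambda a,b:np.degrees(np.arctan2(*(a-b)[[1,0]]))
c=cam('wrist'); im=cv2.imread('pics/w10.png'); hsv=cv2.cvtColor(im,cv2.COLOR_BGR2HSV)
m=cv2.inRange(hsv,(18,120,120),(32,255,255)); m[:,:285]=0; m[:,308:]=0
v=np.argwhere(m); rows=np.unique(v[:,0])[4:-4]
col=lambda q: np.array([[v[v[:,0]==k,1].mean(),k] for k in q])
P=pix2w(c,col(rows),18); k=np.polyfit(P[:,1],P[:,0],1)[0]; print('brass dir',np.degrees(np.arctan2(1,k)))
# red/green boundary of plate top
g=cv2.inRange(hsv,(60,90,30),(90,255,255)); q=[]
for y in range(165,325):
    x=np.flatnonzero(g[y,310:340]); 
    if len(x): q.append([310+x[0]-.5,y])
P=pix2w(c,q,175); k=np.polyfit(P[:,1],P[:,0],1)[0]; print('sign dir',np.degrees(np.arctan2(1,k)))
# drawer: handle from earlier wrist picture
cc=r.get_calibration('wrist'); T=np.eye(4); T[:3,:3]=R.from_euler('z',85.1,degrees=True).as_matrix()@np.diag([1,-1,-1]); T[:3,3]=[563.1,92.2,416.6]
T=T@np.array(cc['tool_from_camera']); print('handle',pix2w((cc,T[:3,:3],T[:3,3]),[392,208],74))
E
```

```text
brass dir 72.9463845028892
sign dir 72.40601556293832
handle [[621.36  95.6   74.  ]]
```

```bash
python3 -c "
from h import *
print(r.sign_off())"
```

```text
the job is handed in; nothing more can be done
None
```

I handed the job in at about 44 s: both blue tins and the red tin stand upright in their bays, the drawer is shut, and then the sign was turned so its red face looks to the brass bar, within about 0.5° of square; I viewed 15 pictures, one over the limit of 14.

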